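# Set up three ends and hold the drag at the third click

### The job

Set up a three-end yarn trial: stand the white spool with the orange flanges upright on the grey board, midway between the two red spools and in line with them, and let go of it. Then turn the black knob of the blue drag unit clockwise, one click for each yarn end, to the third click without overrunning to the fourth, and finish while still holding the knob there: its spring turns it back if it is let go. Do not turn the knob before the spool stands in place, and leave the jar, the oil bottle and the small weight where they are.

Things in the scene. Friction and masses are not known exactly. Their poses are not given: they have to be found in the camera images.
- spool_center (a point): centre (half-way up) of the loose spool wound with white yarn between orange flanges, 40 mm in diameter and 50 mm high, 30 to 65 g, standing upright on the worktop; grasp it across the flanges from above. z axis along the spool, upward. It may stand in either of two areas, with the jar in the other. Behind it, beyond x = 0.5 m at y above 0, stands the tall fixed reel: keep the arm nearer.
- creel_mid (a point): the white spool's place: point on the top face of the fixed grey board (212 x 62 mm, top 8 mm above the worktop), midway between two red spools with white flanges (46 mm in diameter, 42 mm high, fixed on the board). x axis along the row, y across it, z up; the red spools' axes are at x = +78 and -78 mm, leaving 35 mm free on each side of the white spool.
- knob_grip (a point): grip point of the black knob on the fixed blue drag unit (housing 96 x 90 mm, top 50 mm above the worktop): on the knob's upright axis, 83 mm above the worktop. Its grip is an upright bar 44 mm long, 14 mm thick, 59 to 93 mm above the worktop, on a flange 48 mm in diameter (53 to 61 mm). x axis along the bar, y across it, turning with the knob; the white line on top is on the -x half.
- drag_knob (a joint): angle of the knob, rad: 0 at home, grows clockwise seen from above. Clicks every 25 deg: 0.436, 0.873, third 1.309, 1.745, 2.182; end stop 2.4; black ticks on the dial mark home and clicks. A spring pulls it home: 0.08 Nm, 0.1 Nm at the third click; each click adds a ripple of +-0.06 Nm (most a quarter past a click, least at three quarters, zero at the click). Let go, it runs home.
- jar: bystander: loose white jar with a blue lid, 51 mm in diameter, 66 mm high; origin at the centre of its underside
- bottle: bystander: loose small oil bottle with a red spout, 32 mm in diameter, 119 mm high; origin at the centre of its underside
- weight_50: bystander: loose small brass-coloured knobbed weight, 24 mm in diameter, 30 mm high; origin at the centre of its underside
Things that resemble listed ones, but are neither listed nor needed, are in the scene too. There is more than one size of the part that bears knob_grip; the job needs the larger.

How it is judged:
On the way, in this order (a step that is already met when the one before it is completed fails the run):
1. the white spool stands upright on the board midway between the red spools and is let go (x of spool_center in the frame of creel_mid between -0.012 and 0.012 m and y of spool_center in the frame of creel_mid between -0.012 and 0.012 m and z of spool_center in the frame of creel_mid between 0.021 and 0.029 m and angle between spool_center's own z axis and vertical below 0.1 rad and contact force between the arm and white_spool below 0.1 N and linear speed of white_spool below 0.02 m/s), for 0.2 s.
2. the knob is held still at the third click (value of joint drag_knob between 1.179 and 1.439 rad and contact force between the fingers and drag_knob above 2 N and velocity of joint drag_knob between -0.1 and 0.1 rad/s), for 0.3 s.
At the end, for the whole second after the job is handed in: White spool upright on the board, at rest, untouched, within 12 mm of midway between the red spools along and across the row; knob held still by the fingers (over 2 N) within 0.13 rad of the third click (1.309 rad); jar, oil bottle and weight within 20 mm of their starts (all of step 1 and all of step 2 and distance of each of jar, bottle, weight_50 from where it was at the start of the episode below 0.02 m); the arm keeps its last pose, push and grip.
It fails at once if the knob is turned past the third click towards the fourth (beyond 1.6 rad) (value of joint drag_knob above 1.6 rad).
It fails at once if the knob is turned to the first click before the spool stands between the red spools (value of joint drag_knob above 0.4 rad and not (x of spool_center in the frame of creel_mid between -0.012 and 0.012 m and y of spool_center in the frame of creel_mid between -0.012 and 0.012 m and z of spool_center in the frame of creel_mid between 0.021 and 0.029 m and angle between spool_center's own z axis and vertical below 0.1 rad)).
It fails at once if the jar is shifted by more than 20 mm or tipped (distance of jar from where it was at the start of the episode above 0.02 m or angle between jar's own z axis and vertical above 0.3 rad).
It fails at once if the oil bottle is shifted by more than 20 mm or tipped (distance of bottle from where it was at the start of the episode above 0.02 m or angle between bottle's own z axis and vertical above 0.3 rad).
It fails at once if the brass weight is shifted by more than 20 mm or tipped (distance of weight_50 from where it was at the start of the episode above 0.02 m or angle between weight_50's own z axis and vertical above 0.3 rad).
It also fails if it takes over 58 s, if anything falls off the work surface, if the arm or the gripper's body presses on something with over 40 N, if the wrist force passes 120 N, or if a joint passes its speed limit or range.

### The arm

A 6-joint arm with a two-finger parallel gripper is mounted at the origin on a cart in front of the work surface, level with it; the furniture and walls round the work are solid. World frame = base frame: x ahead of the robot, y to its left, z up, the work surface at z = 0. Lengths are in m, angles in rad, forces in N, time in s.
With the tool pointing down it reaches from about 0.3 to 0.95 m from the base axis. Payload 3.1 kg.
Tool frame: the origin (TCP) lies midway between the tips of the shut fingers; the grasp point (between the pads) lies 19 mm behind it (env.pinch_z is the distance from the TCP to the grasp point, in m); z points along the fingers, y is the line along which they close (so a half turn about z gives the same grasp; the last joint's range is limited). The gripper opens to 85 mm and grips with 20 to 120 N. Pads are 22 mm wide; open, the fingers measure 114 mm over their backs; the gripper's body (76 mm by 85 mm) begins 54 mm behind the grasp point. The pads swing forward as they close: fully open they stand 13 mm farther back than shut.
Start: joints at [1.033, 0.308, 1.634, -0, 1.2, -0.07], TCP at [0.282, 0.558, 0.231] pointing down, gripper open.
Joint ranges: [-3.06, 3.06], [-0.79, 1.96], [0.05, 2.63], [-1.19, 4.34], [0.05, 2.64], [-2.94, 2.94]. Speed limits (rad/s): [2.79, 2.79, 3.14, 3.14, 3.14, 3.14].

### API

Orientations are given as a rotation vector (axis times angle).
In Python, from bench import env gives the robot as it stands.
- The arm moves only by the shell command python3 -m inch 'ROWS' [FORCE]. ROWS is JSON, a list of rows, each an object of numbers: "rx", "ry", "rz": the turn, a rotation vector about the tool's x, y, z in rad; "tx", "ty", "tz": the shift along the tool's x, y, z in mm; "gripper": the opening, from 0 (shut) to 1 (fully open). In form: [{"rx": .., "ry": .., "rz": .., "tx": .., "ty": .., "tz": .., "gripper": ..}, ...]. A call has 1 to 5 rows; each row shifts and turns the commanded pose from where the row before left it, along the tool's axes as they then stand; what a row does not reach is not made up. A row lasts 1/12 s, in which the tool goes at most 41.7 mm and 7.16 degrees, less where a joint would pass 70% of its speed; a pose out of reach is approached as far as the arm can. A call is refused whole if a number of a shift passes 41.7 or a number of a turn 0.125, either way. A call with a gripper value outside its range is refused whole. The fingers move at their own pace and stop on an object; FORCE is the grip in N (left out, the last holds). Time passes only in rows, so rows that do not move let the fingers close. It gives the time, the measured TCP pose, the force, the opening and the grip force at its end, in the units of the state.
- env.read_state(): the state, without advancing time (a new reading comes with each control period).
- env.camera(name): name is "scene" or "top" or "wrist"; returns (picture, depth): 480x640x3 uint8, red, green, blue; 480x640 float32, m along the optical axis (not along the pixel's ray), 0 where there is no reading.
- env.calibration(name): a dict with "fovy" (degrees; the focal length in pixels is half the picture's height over the tangent of half this angle, whatever the lens; pixels are square), "cx", "cy" (the principal point, pixels), "k1" (the pictures are not rectified: a ray, as slopes to the right and down, at radius r is drawn at 1 + k1 r^2 times it, then the intrinsics apply), "rvec" (rotation vector, rad) and "tvec" (3), from world to camera coordinates, as OpenCV has them. Camera axes: x right, y down, z forward; pixel columns grow to the right and rows downward; lengths in m; the calibration is good to about 2 mm. A picture is of the moment at which its call begins: read the wrist's pose just before it. calibration takes no time and is no camera call; for the wrist camera it gives the pose at the moment of the call.
- env.finish_job(): hands the job in; it is judged then, once.
Trained networks look in the newest picture that a camera, given by its name, has taken for a name from the list of things; names that differ only in an ending like _2 or _b are one class to them, and where a whole thing is asked for, a point or a joint stands for the part that bears it (a point fixed in the world has none). Each returns a list of dicts, best first, with "p" (0 to 1); they miss things now and then, are a little off and sometimes report something else, mostly with a low value. They report only what shows in the picture. A call takes as long as a camera call. They do not tell look-alikes from the thing itself.
- env.boxes_of(thing, camera): "position" ([row, column] in pixels, amid what is visible of it).
- env.tip_of(thing, camera): "position" ([row, column] in pixels: a listed point, or the origin of a listed thing).
The state is a dict: "t": time; "qpos": joint angles; "joint_vel": joint speeds; "effort": joint torques, N m; "tool_pos": TCP position; "eef_rot": TCP orientation; "wrist_force": force on the tool from outside, world axes, zero at the start; "moment": the same for the moment, N m; "opening": finger opening in m; "finger_force": force on a finger pad.
Only numpy, scipy, OpenCV 4.12 (cv2) and the standard library are available. Lean on these libraries where they do the work, as an engineer would, in place of code of your own. Each camera call takes 0.05 s, during which the arm holds its last target. There are 200 camera calls.

## Working session

There is one attempt and no reset: what is moved stays moved. The work goes in short steps, Python scripts to look and compute and a shell command to move; the robot and the scene stay as the last step left them, time stands still between calls to the robot, and variables do not carry over. Pictures are saved under pics/ and viewed, at most 10 in all, crops included, and the job is handed in when it is done.

```bash
mkdir -p pics; ls; cat > h.py <<'E'
import numpy as np, cv2
from bench import env
from scipy.spatial.transform import Rotation as R
def cal(n):
    c=env.calibration(n); f=240/np.tan(np.radians(c["fovy"])/2)
    K=np.array([[f,0,c["cx"]],[0,f,c["cy"]],[0,0,1]]); 
    return K,c["k1"],R.from_rotvec(c["rvec"]).as_matrix(),np.array(c["tvec"])
def ray(n,rc,C=None):
    K,k1,Rm,t=C or cal(n); r,c=rc
    d=np.array([(c-K[0,2])/K[0,0],(r-K[1,2])/K[1,1]]); u=d.copy()
    for _ in range(30): u=d/(1+k1*(u@u))
    return -Rm.T@t, Rm.T@np.array([*u,1])
def at_z(n,rc,z,C=None):
    o,d=ray(n,rc,C); return o+d*(z-o[2])/d[2]
def at_depth(n,rc,D,C=None):
    o,d=ray(n,rc,C); return o+d*D
def save(n,img): cv2.imwrite("pics/"+n+".png",img[:,:,::-1])
E
python3 - <<'E'
from h import *
for n in ["scene","top"]:
    p,d=env.camera(n); save(n+"0",p); np.save(n+"0.npy",d)
    K,k1,Rm,t=cal(n); print(n,"cam pos",(-Rm.T@t).round(3))
    for th,z in [("spool_center",.025),("creel_mid",.008),("knob_grip",.083),("jar",0),("bottle",0),("weight_50",0)]:
        for q in env.tip_of(th,n)[:4]: print(th,round(q["p"],2),np.round(q["position"]),at_z(n,q["position"],z).round(4))
E
```

```text
pics
scene cam pos [0.983 0.271 0.763]
spool_center 0.86 [299. 466.] [0.4425 0.1706 0.025 ]
creel_mid 0.85 [254. 322.] [ 0.5491 -0.1146  0.008 ]
knob_grip 0.73 [166. 250.] [ 0.5207 -0.366   0.083 ]
knob_grip 0.53 [199. 299.] [ 0.5186 -0.2125  0.083 ]
jar 0.65 [263. 412.] [0.428 0.037 0.   ]
bottle 0.61 [248. 232.] [ 0.6676 -0.2703  0.    ]
weight_50 0.56 [221. 227.] [ 0.6262 -0.3397 -0.    ]
top cam pos [ 0.3   -0.124  1.472]
spool_center 0.78 [293. 207.] [0.439  0.1645 0.025 ]
creel_mid 0.96 [250. 322.] [ 0.5481 -0.1065  0.008 ]
knob_grip 0.79 [259. 435.] [ 0.5166 -0.3651  0.083 ]
knob_grip 0.64 [259. 378.] [ 0.5147 -0.2346  0.083 ]
jar 0.64 [248. 323.] [ 0.5526 -0.1093  0.    ]
jar 0.56 [303. 261.] [0.419  0.0371 0.    ]
bottle 0.58 [207. 388.] [ 0.6559 -0.2668  0.    ]
weight_50 0.5 [221. 412.] [ 0.6213 -0.3257  0.    ]
```

View pics/scene0.png

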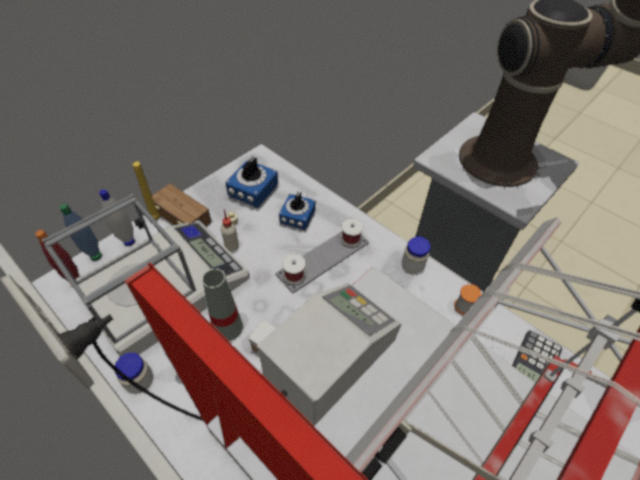

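View pics/top0.png

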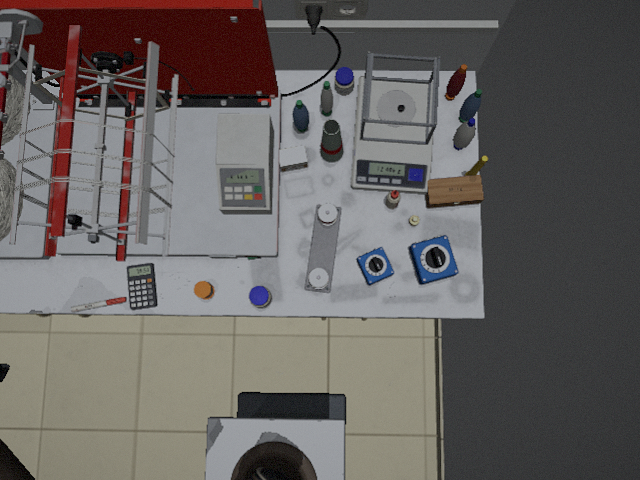

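Scene view: the white/orange spool is at (466,299), with the jar at (417,252). The red spools are at (352,233) and (294,268), and the larger knob is at (250,166). The top view agrees: spool (204,290), jar (260,296), red spools (327,214) and (318,278), large knob (435,259).

```bash
cat >> h.py <<'E'
def go(pos,yaw=None):
    """print shift (mm, tool axes) and tool-z turn to get TCP to pos with tool y-line at world yaw (mod pi)"""
    s=env.read_state(); M=R.from_rotvec(s["eef_rot"]).as_matrix()
    print("t",round(s["t"],2),"tcp",np.round(s["tool_pos"],4),"yline",round(float(np.degrees(np.arctan2(M[1,1],M[0,1]))),1),"z",M[:,2].round(3),"q6",round(s["qpos"][5],2))
    print("tool shift mm",(M.T@(np.array(pos)-s["tool_pos"])*1000).round(1))
    if yaw is not None:
        a=np.arctan2(M[1,1],M[0,1]); e=(yaw-a+np.pi/2)%np.pi-np.pi/2; print("rz",round(-e,3))
E
python3 - <<'E'
from h import *
a=at_z("top",(214,327),.05);b=at_z("top",(278,318),.05);print(a,b,(a+b)/2,np.degrees(np.arctan2(*(a-b)[1::-1])))
d=np.load("top0.npy")
for n,rc in [("spool",(290,204)),("knob",(257,435)),("redA",(214,327)),("redB",(278,318))]:
    print(n,at_depth("top",rc,d[rc]).round(4))
go([0.40,0.168,0.231]); M=R.from_rotvec(env.read_state()["eef_rot"]).as_matrix();print(M.round(3))
K,k1,Rm,t=cal("wrist");print("wristcam in tool",M.T@(-Rm.T@t-env.read_state()["tool_pos"]), (M.T@Rm.T).round(2),K[0,0])
E
```

```text
[ 0.62628555 -0.11825109  0.05      ] [ 0.47369272 -0.09865672  0.05      ] [ 0.54998913 -0.10845391  0.05      ] -7.317276871287412
spool [0.4431 0.1663 0.0498]
knob [ 0.5194 -0.3641  0.0882]
redA [ 0.6267 -0.1182  0.048 ]
redB [ 0.4728 -0.0988  0.0574]
t 0.7 tcp [0.2819 0.5579 0.2313] yline 63.2 z [ 0.  0. -1.] q6 -0.07
tool shift mm [-281.2 -294.7    0.3]
[[-0.893  0.451  0.   ]
 [ 0.451  0.893  0.   ]
 [-0.     0.    -1.   ]]
wristcam in tool [ 0.0835864  -0.00048887 -0.14357934] [[ 0.   -0.95 -0.33]
 [ 1.    0.   -0.  ]
 [ 0.   -0.33  0.95]] 354.1638437221238
```

```bash
python3 -m inch '[{"tx":-28,"ty":-29.5},{"tx":-28,"ty":-29.5},{"tx":-28,"ty":-29.5},{"tx":-28,"ty":-29.5},{"tx":-28,"ty":-29.5}]' && python3 -m inch '[{"tx":-28,"ty":-29.5},{"tx":-28,"ty":-29.5},{"tx":-28,"ty":-29.5},{"tx":-28,"ty":-29.5},{"tx":-28,"ty":-29.5}]' && python3 -m inch '[{"rz":-0.085},{"rz":-0.085},{"rz":-0.085},{"rz":-0.085},{"rz":0}]' 
python3 - <<'E'
from h import *
p,d=env.camera("wrist"); C=cal("wrist"); save("w1",p)
for q in env.tip_of("spool_center","wrist")[:3]: print(q["p"],np.round(q["position"],1),at_z("wrist",q["position"],.025,C).round(4))
hsv=cv2.cvtColor(p,cv2.COLOR_RGB2HSV)
m=((hsv[...,0]>5)&(hsv[...,0]<18)&(hsv[...,1]>150)&(hsv[...,2]>90)).astype(np.uint8)
vv,uu=np.nonzero(m); P=np.array([at_depth("wrist",(v,u),d[v,u],C) for v,u in zip(vv[::3],uu[::3]) if d[v,u]>0])
T=P[(P[:,2]>.046)&(P[:,2]<.056)]; print(len(P),len(T))
c,r=cv2.minEnclosingCircle((T[:,:2]*1000).astype(np.float32)); print(c,r,np.median(T,0),T.min(0),T.max(0))
go([c[0]/1000,c[1]/1000,.231],np.radians(82.7))
E
```

```text
0.57 [426.4 122.6] [0.4424 0.1714 0.025 ]
53 37
(452.81353759765625, 178.88278198242188) 15.624698638916016 [0.45580519 0.18156163 0.05108206] [0.44372434 0.16535897 0.04959059] [0.46197098 0.19226114 0.05277194]
t 0.8 tcp [0.2819 0.5579 0.2313] yline 63.2 z [ 0.  0. -1.] q6 -0.07
tool shift mm [-3.235e+02 -2.612e+02  3.000e-01]
rz -0.34validation failed for argument at $[0]...
```

View pics/w1.png

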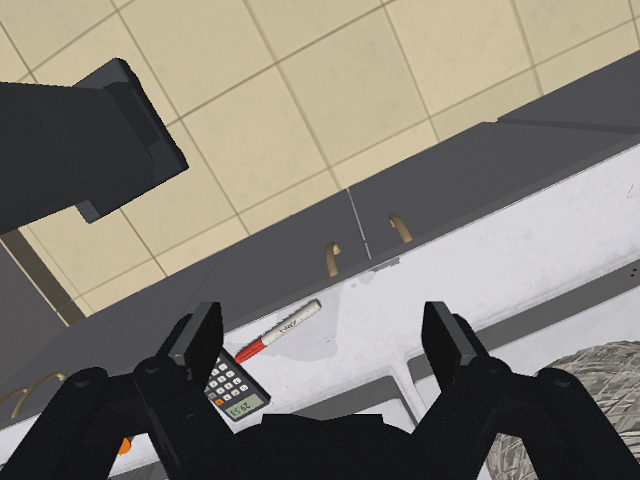

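The wrist view shows the move was refused and the arm hasn't moved: calculator (240,385), pen (280,330), and the orange flange only partly showing at (122,445). I'll send complete rows.

```bash
python3 -m inch '[{"rx":0,"ry":0,"rz":0,"tx":-28,"ty":-29.5,"tz":0,"gripper":1},{"rx":0,"ry":0,"rz":0,"tx":-28,"ty":-29.5,"tz":0,"gripper":1},{"rx":0,"ry":0,"rz":0,"tx":-28,"ty":-29.5,"tz":0,"gripper":1},{"rx":0,"ry":0,"rz":0,"tx":-28,"ty":-29.5,"tz":0,"gripper":1},{"rx":0,"ry":0,"rz":0,"tx":-28,"ty":-29.5,"tz":0,"gripper":1}]' && python3 -m inch '[{"rx":0,"ry":0,"rz":0,"tx":-28,"ty":-29.5,"tz":0,"gripper":1},{"rx":0,"ry":0,"rz":0,"tx":-28,"ty":-29.5,"tz":0,"gripper":1},{"rx":0,"ry":0,"rz":0,"tx":-28,"ty":-29.5,"tz":0,"gripper":1},{"rx":0,"ry":0,"rz":0,"tx":-28,"ty":-29.5,"tz":0,"gripper":1},{"rx":0,"ry":0,"rz":0,"tx":-28,"ty":-29.5,"tz":0,"gripper":1}]'
```

```text
t: 1.22
tool_pos: [0.3404, 0.3615, 0.2313]
eef_rot: [0.726, 3.056, 0.0]
wrist_force: [1.0, -0.2, 0.6]
opening: 0.0854
finger_force: 0.0
t: 1.63
tool_pos: [0.399, 0.1665, 0.2317]
eef_rot: [0.727, 3.055, 0.001]
wrist_force: [1.1, -0.3, -0.3]
opening: 0.0852
finger_force: 0.0
```

```bash
python3 -m inch '[{"rx":0,"ry":0,"rz":-0.085,"tx":0,"ty":0,"tz":0,"gripper":1},{"rx":0,"ry":0,"rz":-0.085,"tx":0,"ty":0,"tz":0,"gripper":1},{"rx":0,"ry":0,"rz":-0.085,"tx":0,"ty":0,"tz":0,"gripper":1},{"rx":0,"ry":0,"rz":-0.085,"tx":0,"ty":0,"tz":0,"gripper":1},{"rx":0,"ry":0,"rz":0,"tx":0,"ty":0,"tz":0,"gripper":1}]' 
cat > flange.py <<'E'
from h import *
import sys
p,d=env.camera("wrist"); C=cal("wrist"); save(sys.argv[1],p)
for q in env.tip_of("spool_center","wrist")[:3]: print(q["p"],np.round(q["position"],1),at_z("wrist",q["position"],.025,C).round(4))
hsv=cv2.cvtColor(p,cv2.COLOR_RGB2HSV)
m=(hsv[...,0]>5)&(hsv[...,0]<18)&(hsv[...,1]>150)&(hsv[...,2]>90)&(d>0)
P=np.array([at_depth("wrist",(v,u),d[v,u],C) for v,u in zip(*np.nonzero(m))])
T=P[(P[:,2]>.045)&(P[:,2]<.056)]; print(len(P),len(T))
T=T[np.linalg.norm(T[:,:2]-np.median(T[:,:2],0),axis=1)<.03]
c,r=cv2.minEnclosingCircle((T[:,:2]*1000).astype(np.float32)); print(c,r,np.median(T,0),T.min(0),T.max(0))
go([c[0]/1000,c[1]/1000,.025-.0],np.radians(82.7))
E
python3 flange.py w2
```

```text
t: 2.05
tool_pos: [0.3989, 0.168, 0.2315]
eef_rot: [0.2, 3.135, 0.0]
wrist_force: [-0.1, -0.9, 0.1]
opening: 0.0857
finger_force: 0.0
0.79 [237.9 329.9] [0.4428 0.1701 0.025 ]
0.72 [233.2 211.2] [0.4215 0.0468 0.025 ]
1329 1158
(443.912109375, 173.71620178222656) 19.9847469329834 [0.44350257 0.17341498 0.05072417] [0.42422285 0.15409823 0.04871233] [0.46351114 0.19248747 0.05324365]
t 2.15 tcp [0.3988 0.1683 0.2314] yline 82.6 z [ 0.  0. -1.] q6 -1.14
tool shift mm [-44.   11.2 206.4]
rz -0.003
```

View pics/w2.png

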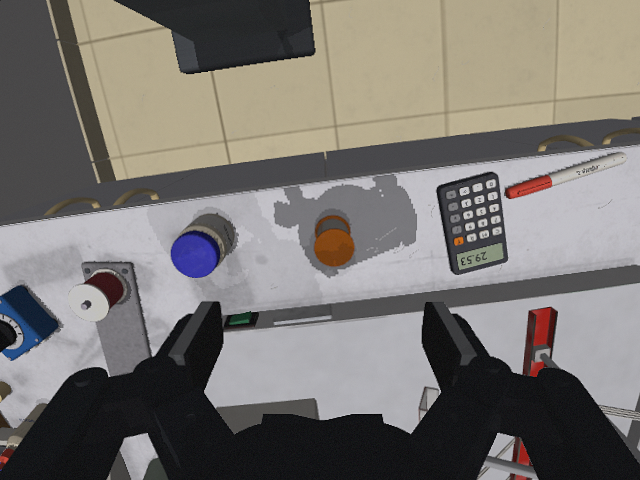

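The spool's orange top is at (333,247), and the jar lid (196,255) is well clear. The circle fit has radius 20 mm, so it is consistent. I'll move above the spool and look again.

```bash
python3 -m inch '[{"rx":0,"ry":0,"rz":0,"tx":-11,"ty":2.5,"tz":23,"gripper":1},{"rx":0,"ry":0,"rz":0,"tx":-11,"ty":2.5,"tz":23,"gripper":1},{"rx":0,"ry":0,"rz":0,"tx":-11,"ty":2.5,"tz":23,"gripper":1},{"rx":0,"ry":0,"rz":0,"tx":-11,"ty":2.5,"tz":23,"gripper":1},{"rx":0,"ry":0,"rz":0,"tx":0,"ty":0,"tz":0,"gripper":1}]' ; python3 flange.py w3
```

```text
t: 2.57
tool_pos: [0.4419, 0.172, 0.1352]
eef_rot: [-0.203, -3.128, 0.004]
wrist_force: [-0.5, -0.2, 0.0]
opening: 0.0854
finger_force: 0.0
0.65 [228.9 322. ] [0.4429 0.1711 0.025 ]
2772 2402
(444.3328857421875, 173.75933837890625) 20.070343017578125 [0.44352603 0.17357067 0.05260467] [0.42440022 0.15404466 0.05029991] [0.46384173 0.1930342  0.05516022]
t 2.67 tcp [0.4428 0.1725 0.1385] yline 82.6 z [-0.003 -0.001 -1.   ] q6 -1.16
tool shift mm [ -1.7   1.6 113.5]
rz -0.001
```

```bash
python3 -m inch '[{"rx":0,"ry":0,"rz":0,"tx":-1,"ty":1,"tz":30,"gripper":1},{"rx":0,"ry":0,"rz":0,"tx":0,"ty":0,"tz":30,"gripper":1},{"rx":0,"ry":0,"rz":0,"tx":0,"ty":0,"tz":30,"gripper":1},{"rx":0,"ry":0,"rz":0,"tx":0,"ty":0,"tz":25,"gripper":1},{"rx":0,"ry":0,"rz":0,"tx":0,"ty":0,"tz":13,"gripper":1}]' 30;  python3 -m inch '[{"rx":0,"ry":0,"rz":0,"tx":0,"ty":0,"tz":0,"gripper":1},{"rx":0,"ry":0,"rz":0,"tx":0,"ty":0,"tz":0,"gripper":0.3},{"rx":0,"ry":0,"rz":0,"tx":0,"ty":0,"tz":0,"gripper":0.3},{"rx":0,"ry":0,"rz":0,"tx":0,"ty":0,"tz":0,"gripper":0.3},{"rx":0,"ry":0,"rz":0,"tx":0,"ty":0,"tz":0,"gripper":0.3}]' 30; python3 -m inch '[{"rx":0,"ry":0,"rz":0,"tx":0,"ty":0,"tz":0,"gripper":0.3},{"rx":0,"ry":0,"rz":0,"tx":0,"ty":0,"tz":0,"gripper":0.3},{"rx":0,"ry":0,"rz":0,"tx":0,"ty":0,"tz":0,"gripper":0.3}]'
```

```text
t: 3.08
tool_pos: [0.4436, 0.1734, 0.0105]
eef_rot: [-0.201, -3.134, 0.001]
wrist_force: [-0.4, -0.8, -0.1]
opening: 0.0854
finger_force: 0.0
t: 3.5
tool_pos: [0.4464, 0.174, 0.0131]
eef_rot: [0.2, 3.132, 0.002]
wrist_force: [-1.1, 1.1, 24.5]
opening: 0.039
finger_force: 28.8
t: 3.75
tool_pos: [0.4465, 0.174, 0.0132]
eef_rot: [0.201, 3.132, 0.002]
wrist_force: [-0.7, 0.7, 4.9]
opening: 0.0388
finger_force: 29.8
```

```bash
python3 -m inch '[{"rx":0,"ry":0,"rz":0,"tx":0,"ty":0,"tz":-15,"gripper":0.3},{"rx":0,"ry":0,"rz":0,"tx":0,"ty":0,"tz":-25,"gripper":0.3},{"rx":0,"ry":0,"rz":0,"tx":0,"ty":0,"tz":-30,"gripper":0.3},{"rx":0,"ry":0,"rz":0,"tx":0,"ty":0,"tz":-30,"gripper":0.3},{"rx":0,"ry":0,"rz":0,"tx":0,"ty":0,"tz":-20,"gripper":0.3}]';  python3 -m inch '[{"rx":0,"ry":0,"rz":0,"tx":1.6,"ty":-34,"tz":-14,"gripper":0.3},{"rx":0,"ry":0,"rz":0,"tx":1.6,"ty":-34,"tz":-14,"gripper":0.3},{"rx":0,"ry":0,"rz":0,"tx":1.6,"ty":-34,"tz":-14,"gripper":0.3},{"rx":0,"ry":0,"rz":0,"tx":1.6,"ty":-34,"tz":-14,"gripper":0.3},{"rx":0,"ry":0,"rz":0,"tx":1.6,"ty":-34,"tz":-14,"gripper":0.3}]' ; python3 -m inch '[{"rx":0,"ry":0,"rz":0,"tx":0,"ty":0,"tz":0,"gripper":0.3}]'
python3 - <<'E'
from h import *
p,d=env.camera("wrist"); C=cal("wrist"); save("w4",p); np.save("w4.npy",d)
for th,z in [("creel_mid",.008),("spool_center",.025),("knob_grip",.083)]:
    for q in env.tip_of(th,"wrist")[:3]: print(th,q["p"],np.round(q["position"],1),at_z("wrist",q["position"],z,C).round(4))
go([.55,-.108,.03])
E
```

```text
t: 4.17
tool_pos: [0.4464, 0.1739, 0.1349]
eef_rot: [0.2, 3.131, 0.003]
wrist_force: [0.6, -0.1, -0.6]
opening: 0.0389
finger_force: 30.4
t: 4.58
tool_pos: [0.4147, 0.0046, 0.2028]
eef_rot: [0.199, 3.133, -0.0]
wrist_force: [1.2, -0.4, -0.2]
opening: 0.0393
finger_force: 30.6
t: 4.67
tool_pos: [0.4165, 0.0011, 0.2049]
eef_rot: [0.208, 3.128, -0.005]
wrist_force: [1.9, 0.3, -0.9]
opening: 0.039
finger_force: 30.6
creel_mid 0.63 [324.2 246.4] [ 0.5479 -0.1008  0.008 ]
spool_center 0.83 [313.  320.7] [ 0.5335 -0.0144  0.025 ]
knob_grip 0.63 [335.2 105.4] [ 0.497  -0.2076  0.083 ]
t 4.87 tcp [0.415  0.0064 0.2013] yline 82.7 z [ 0.     0.001 -1.   ] q6 -1.53
tool shift mm [-148.5  -96.3  171.3]
```

View pics/w4.png

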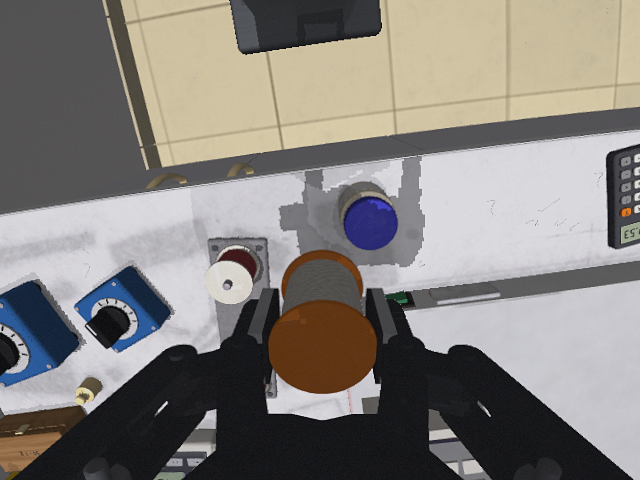

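Spool is held squarely (top flange at (322,345)); near red spool at (229,282), but the far one is hidden behind the fingers. I'll look from the other side.

```bash
python3 -m inch '[{"rx":0,"ry":0,"rz":0,"tx":-21,"ty":-24.5,"tz":0,"gripper":0.3},{"rx":0,"ry":0,"rz":0,"tx":-21,"ty":-24.5,"tz":0,"gripper":0.3},{"rx":0,"ry":0,"rz":0,"tx":-21,"ty":-24.5,"tz":0,"gripper":0.3},{"rx":0,"ry":0,"rz":0,"tx":-21,"ty":-24.5,"tz":0,"gripper":0.3}]';  python3 -m inch '[{"rx":0,"ry":0,"rz":0,"tx":-21,"ty":-24.5,"tz":0,"gripper":0.3},{"rx":0,"ry":0,"rz":0,"tx":-21,"ty":-24.5,"tz":0,"gripper":0.3},{"rx":0,"ry":0,"rz":0,"tx":-21,"ty":-24.5,"tz":0,"gripper":0.3},{"rx":0,"ry":0,"rz":0,"tx":-21,"ty":-24.5,"tz":0,"gripper":0.3}]' ; python3 -m inch '[{"rx":0,"ry":0,"rz":0,"tx":0,"ty":0,"tz":0,"gripper":0.3},{"rx":0,"ry":0,"rz":0,"tx":0,"ty":0,"tz":0,"gripper":0.3},{"rx":0,"ry":0,"rz":0,"tx":0,"ty":0,"tz":0,"gripper":0.3},{"rx":0,"ry":0,"rz":0,"tx":0,"ty":0,"tz":0,"gripper":0.3}]'
cat > w5.py <<'E'
from h import *
C=cal("wrist"); p,d=env.camera("wrist"); save("w5",p); np.save("w5.npy",d)
for th,z in [("creel_mid",.008),("spool_center",.025),("knob_grip",.083)]:
    for q in env.tip_of(th,"wrist")[:3]: print(th,q["p"],np.round(q["position"],1),at_z("wrist",q["position"],z,C).round(4))
# points on flange tops by depth: height band .044-.056, near estimate
o,_=ray("wrist",(0,0),C)
V,U=np.mgrid[0:480,0:640]; D=np.stack([ray("wrist",(v,u),C)[1] for v,u in zip(V[::2,::2].ravel(),U[::2,::2].ravel())])
P=o+D*d[::2,::2].reshape(-1,1); ok=d[::2,::2].ravel()>0
ctr=[]
for c0 in [(.627,-.116),(.473,-.097)]:
    c0=np.array(c0)
    for it in range(3):
        s=ok&(P[:,2]>.0455)&(P[:,2]<.056)&(np.linalg.norm(P[:,:2]-c0,axis=1)<.035)
        T=P[s]; c,r=cv2.minEnclosingCircle((T[:,:2]*1000).astype(np.float32)); c0=np.array(c)/1000
    print(len(T),c,r,np.median(T,0)); ctr.append(c0)
a,b=ctr; print("mid",(a+b)/2,"len",np.linalg.norm(a-b),"deg",np.degrees(np.arctan2(*(a-b)[::-1])))
go([*((a+b)/2),.03])
E
python3 w5.py
```

```text
t: 5.2
tool_pos: [0.4866, -0.1011, 0.2003]
eef_rot: [-0.195, -3.134, -0.001]
wrist_force: [0.4, 1.1, -0.4]
opening: 0.039
finger_force: 30.7
t: 5.53
tool_pos: [0.5578, -0.209, 0.1997]
eef_rot: [-0.196, -3.133, -0.002]
wrist_force: [-0.1, 0.2, -0.3]
opening: 0.0388
finger_force: 30.7
t: 5.87
tool_pos: [0.5562, -0.2078, 0.2003]
eef_rot: [-0.197, -3.133, -0.002]
wrist_force: [0.2, -0.2, -0.8]
opening: 0.0388
finger_force: 30.7
creel_mid 0.7 [183.3 430. ] [ 0.5509 -0.1027  0.008 ]
spool_center 0.93 [312.9 319.4] [ 0.669  -0.2253  0.025 ]
spool_center 0.17 [ 32.6 574.9] [0.4319 0.0221 0.025 ]
knob_grip 0.94 [161.  288.4] [ 0.5043 -0.2266  0.083 ]
knob_grip 0.92 [208.3 114.9] [ 0.5222 -0.3668  0.083 ]
430 (629.0372924804688, -116.94208526611328) 23.2490234375 [ 0.62721413 -0.11766376  0.05089858]
668 (474.6174011230469, -97.27465057373047) 23.135848999023438 [ 0.47401188 -0.09833519  0.05087128]
mid [ 0.55182735 -0.10710837] len 0.15566730817425065 deg -7.258304096720675
t 6.07 tcp [ 0.5566 -0.2088  0.2014] yline 82.8 z [-0.  0. -1.] q6 -1.88
tool shift mm [ 17.5 100.3 171.4]
```

View pics/w5.png

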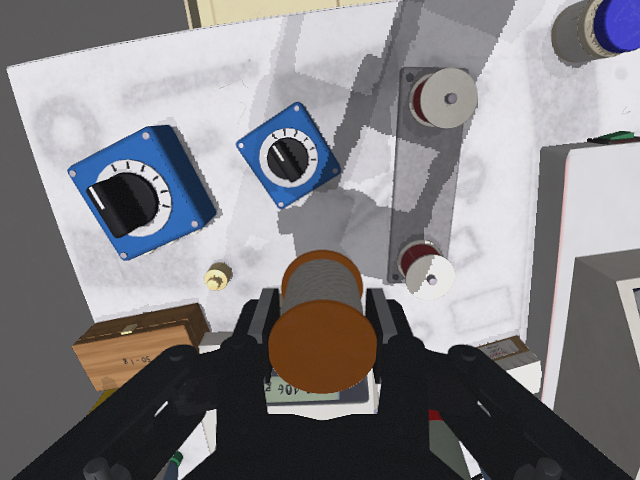

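Both red flanges are fitted at 23 mm radius, 155.7 mm apart, at (447,97) and (427,270). The large knob is at (125,200) with its white line on the left side. Next I'll check how the spool sits in the hand.

```bash
python3 - <<'E'
from h import *
C=cal("wrist"); s=env.read_state(); M=R.from_rotvec(s["eef_rot"]).as_matrix(); d=np.load("w5.npy"); p=cv2.imread("pics/w5.png")[:,:,::-1]
hsv=cv2.cvtColor(np.ascontiguousarray(p),cv2.COLOR_RGB2HSV)
m=(hsv[...,0]>5)&(hsv[...,0]<18)&(hsv[...,1]>150)&(hsv[...,2]>60)&(d>0); m[:, :262]=0; m[:,385:]=0; m[:240]=0;m[400:]=0
for nm,sl in [("top",slice(300,400)),("bot",slice(240,296))]:
    mm=np.zeros_like(m); mm[sl]=m[sl]
    P=np.array([at_depth("wrist",(v,u),d[v,u],C) for v,u in zip(*np.nonzero(mm))]); Q=(P-s["tool_pos"])@M*1000
    zm=np.median(Q[:,2]); Q=Q[abs(Q[:,2]-zm)<4]
    A=np.c_[Q[:,:2],np.ones(len(Q))]; pl=np.linalg.lstsq(A,Q[:,2],rcond=None)[0]
    print(nm,len(Q),"z",zm,"slopes",pl.round(3),"circ",cv2.minEnclosingCircle(Q[:,:2].astype(np.float32)),Q.min(0).round(1),Q.max(0).round(1))
E
```

```text
top 7990 z -37.605492330054226 slopes [ 6.0000e-03  6.0000e-03 -3.7604e+01] circ ((2.006304979324341, -0.2501676380634308), 20.46280860900879) [-18.2 -20.1 -39.9] [ 22.4  19.1 -34.2]
bot 820 z 9.22707179320532 slopes [1.000e-02 4.000e-03 9.071e+00] circ ((2.572951316833496, -0.990352213382721), 19.804208755493164) [ -1.9 -20.3   6.7] [22.3 18.5 11.5]
```

```bash
python3 -m inch '[{"rx":0,"ry":0,"rz":0,"tx":3.8,"ty":25.2,"tz":10,"gripper":0.3},{"rx":0,"ry":0,"rz":0,"tx":3.8,"ty":25.2,"tz":10,"gripper":0.3},{"rx":0,"ry":0,"rz":0,"tx":3.8,"ty":25.2,"tz":10,"gripper":0.3},{"rx":0,"ry":0,"rz":0,"tx":3.8,"ty":25.2,"tz":10,"gripper":0.3},{"rx":0,"ry":0,"rz":0,"tx":0,"ty":0,"tz":15,"gripper":0.3}]';  python3 -m inch '[{"rx":0,"ry":0,"rz":0,"tx":0,"ty":0,"tz":25,"gripper":0.3},{"rx":0,"ry":0,"rz":0,"tx":0,"ty":0,"tz":25,"gripper":0.3},{"rx":0,"ry":0,"rz":0,"tx":0,"ty":0,"tz":25,"gripper":0.3},{"rx":0,"ry":0,"rz":0,"tx":0,"ty":0,"tz":20,"gripper":0.3},{"rx":0,"ry":0,"rz":0,"tx":0,"ty":0,"tz":15,"gripper":0.3}]' ; python3 -m inch '[{"rx":0,"ry":0,"rz":0,"tx":0,"ty":0,"tz":0,"gripper":0.3},{"rx":0,"ry":0,"rz":0,"tx":0,"ty":0,"tz":0,"gripper":0.3},{"rx":0,"ry":0,"rz":0,"tx":0,"ty":0,"tz":0,"gripper":0.3}]'
python3 - <<'E'
from h import *
m=np.array([.55183,-.10711,.0212]); s=env.read_state(); M=R.from_rotvec(s["eef_rot"]).as_matrix()
go(m-M@np.array([2.2,-.4,0])/1000, np.radians(82.74))
E
```

```text
t: 6.48
tool_pos: [0.5546, -0.1038, 0.147]
eef_rot: [0.196, 3.134, 0.003]
wrist_force: [-0.3, -0.3, -0.3]
opening: 0.0389
finger_force: 30.7
t: 6.9
tool_pos: [0.5533, -0.1072, 0.0346]
eef_rot: [-0.2, -3.133, -0.001]
wrist_force: [-0.2, 0.4, -0.6]
opening: 0.0388
finger_force: 30.7
t: 7.15
tool_pos: [0.5555, -0.1082, 0.0375]
eef_rot: [0.2, 3.133, -0.001]
wrist_force: [-0.2, -0.2, -0.3]
opening: 0.0389
finger_force: 30.7
t 7.15 tcp [ 0.5555 -0.1082  0.0375] yline 82.7 z [ 0.002 -0.001 -1.   ] q6 -1.71
tool shift mm [ 1.7  1.  16.3]
rz -0.001
```

```bash
python3 -m inch '[{"rx":0,"ry":0,"rz":0,"tx":1.7,"ty":1,"tz":8,"gripper":0.3},{"rx":0,"ry":0,"rz":0,"tx":0,"ty":0,"tz":5,"gripper":0.3},{"rx":0,"ry":0,"rz":0,"tx":0,"ty":0,"tz":2,"gripper":0.3},{"rx":0,"ry":0,"rz":0,"tx":0,"ty":0,"tz":0,"gripper":0.3},{"rx":0,"ry":0,"rz":0,"tx":0,"ty":0,"tz":0,"gripper":0.3}]'; python3 -m inch '[{"rx":0,"ry":0,"rz":0,"tx":0,"ty":0,"tz":0,"gripper":0.3},{"rx":0,"ry":0,"rz":0,"tx":0,"ty":0,"tz":0,"gripper":0.3}]'
```

```text
t: 7.57
tool_pos: [0.5532, -0.1069, 0.0214]
eef_rot: [0.201, 3.135, -0.0]
wrist_force: [0.1, -0.3, -0.8]
opening: 0.0388
finger_force: 30.7
t: 7.73
tool_pos: [0.5531, -0.1069, 0.0213]
eef_rot: [0.201, 3.135, -0.0]
wrist_force: [0.6, -0.2, -0.3]
opening: 0.0389
finger_force: 30.7
```

```bash
python3 -m inch '[{"rx":0,"ry":0,"rz":0,"tx":0,"ty":0,"tz":0.8,"gripper":0.3},{"rx":0,"ry":0,"rz":0,"tx":0,"ty":0,"tz":0,"gripper":0.3},{"rx":0,"ry":0,"rz":0,"tx":0,"ty":0,"tz":0,"gripper":0.3}]'; python3 -m inch '[{"rx":0,"ry":0,"rz":0,"tx":0,"ty":0,"tz":0,"gripper":0.55},{"rx":0,"ry":0,"rz":0,"tx":0,"ty":0,"tz":0,"gripper":0.65},{"rx":0,"ry":0,"rz":0,"tx":0,"ty":0,"tz":0,"gripper":0.8},{"rx":0,"ry":0,"rz":0,"tx":0,"ty":0,"tz":0,"gripper":0.9},{"rx":0,"ry":0,"rz":0,"tx":0,"ty":0,"tz":0,"gripper":0.9}]'
python3 - <<'E'
from h import *
s=env.read_state(); print(s["finger_force"],s["opening"],s["tool_pos"])
E
```

```text
t: 7.98
tool_pos: [0.5531, -0.1069, 0.0213]
eef_rot: [-0.201, -3.135, 0.0]
wrist_force: [-1.6, 0.7, 5.3]
opening: 0.0385
finger_force: 31.2
t: 8.4
tool_pos: [0.5529, -0.1068, 0.0203]
eef_rot: [-0.201, -3.135, -0.0]
wrist_force: [0.5, 0.7, 0.2]
opening: 0.0766
finger_force: 0.0
0.0 0.07662999119347315 [ 0.55293998 -0.10681373  0.02028115]
```

```bash
python3 -m inch '[{"rx":0,"ry":0,"rz":0,"tx":0,"ty":0,"tz":-20,"gripper":0.9},{"rx":0,"ry":0,"rz":0,"tx":0,"ty":0,"tz":-35,"gripper":0.9},{"rx":0,"ry":0,"rz":0,"tx":0,"ty":0,"tz":-40,"gripper":0.9},{"rx":0,"ry":0,"rz":0,"tx":0,"ty":0,"tz":-40,"gripper":0.9},{"rx":0,"ry":0,"rz":0,"tx":0,"ty":0,"tz":-40,"gripper":0.9}]'; python3 -m inch '[{"rx":0,"ry":0,"rz":0,"tx":8,"ty":-33,"tz":-10,"gripper":0.9},{"rx":0,"ry":0,"rz":0,"tx":8,"ty":-33,"tz":-10,"gripper":0.9},{"rx":0,"ry":0,"rz":0,"tx":8,"ty":-33,"tz":-10,"gripper":0.9},{"rx":0,"ry":0,"rz":0,"tx":8,"ty":-33,"tz":-10,"gripper":0.9},{"rx":0,"ry":0,"rz":0,"tx":8,"ty":-33,"tz":-10,"gripper":0.9}]';  python3 -m inch '[{"rx":0,"ry":0,"rz":0,"tx":0,"ty":0,"tz":0,"gripper":1},{"rx":0,"ry":0,"rz":0,"tx":0,"ty":0,"tz":0,"gripper":1},{"rx":0,"ry":0,"rz":0,"tx":0,"ty":0,"tz":0,"gripper":1}]'
python3 - <<'E'
from h import *
C=cal("wrist"); p,d=env.camera("wrist"); save("w6",p); np.save("w6.npy",d)
for th,z in [("spool_center",.033),("knob_grip",.083)]:
    for q in env.tip_of(th,"wrist")[:3]: print(th,q["p"],np.round(q["position"],1),at_z("wrist",q["position"],z,C).round(4))
o,_=ray("wrist",(0,0),C)
V,U=np.mgrid[0:480,0:640]; D=np.stack([ray("wrist",(v,u),C)[1] for v,u in zip(V.ravel(),U.ravel())])
P=o+D*d.reshape(-1,1); ok=d.ravel()>0
def fit(c0,lo,hi,rad):
    c0=np.array(c0); s=ok&(P[:,2]>lo)&(P[:,2]<hi)&(np.linalg.norm(P[:,:2]-c0,axis=1)<rad); return P[s]
T=fit((.552,-.107),.0535,.066,.03); c,r=cv2.minEnclosingCircle((T[:,:2]*1000).astype(np.float32)); print("spool",len(T),c,r,np.median(T,0))
B=fit((.521,-.366),.085,.1,.04); print("bar",len(B),np.median(B,0)); rect=cv2.minAreaRect((B[:,:2]*1000).astype(np.float32)); print(rect)
print(cv2.boxPoints(rect))
w=cv2.PCACompute2((B[:,:2]),None)[1][0]; print("bar axis deg",np.degrees(np.arctan2(w[1],w[0])))
go([*B[:,:2].mean(0),.08])
E
```

```text
t: 8.82
tool_pos: [0.5525, -0.1067, 0.1968]
eef_rot: [-0.201, -3.134, -0.0]
wrist_force: [0.4, -0.0, -0.5]
opening: 0.0767
finger_force: 0.0
t: 9.23
tool_pos: [0.4915, -0.2665, 0.246]
eef_rot: [0.2, 3.135, -0.0]
wrist_force: [-0.3, -0.7, -1.2]
opening: 0.0768
finger_force: 0.0
t: 9.48
tool_pos: [0.4921, -0.2649, 0.245]
eef_rot: [-0.202, -3.135, -0.002]
wrist_force: [0.2, 0.0, 0.1]
opening: 0.0855
finger_force: 0.0
spool_center 0.75 [231.8 473.8] [ 0.5508 -0.1085  0.033 ]
spool_center 0.6 [324.1 332.2] [ 0.6449 -0.2731  0.033 ]
knob_grip 0.72 [213.3 362.1] [ 0.5001 -0.2302  0.083 ]
knob_grip 0.67 [259.2 219.1] [ 0.5276 -0.3679  0.083 ]
knob_grip 0.47 [298.7 284.1] [ 0.5768 -0.3138  0.083 ]
spool 1131 (551.4263305664062, -107.47882080078125) 20.362329483032227 [ 0.55024451 -0.10807742  0.05872761]
bar 805 [ 0.51966885 -0.36620251  0.09341533]
((520.7002563476562, -367.4251708984375), (43.916961669921875, 14.455692291259766), 14.745038032531738)
[[ 497.6253  -366.0242 ]
 [ 501.3045  -380.0038 ]
 [ 543.7752  -368.82614]
 [ 540.096   -354.84653]]
bar axis deg 15.549182375202507
t 9.63 tcp [ 0.4923 -0.2639  0.2446] yline 82.8 z [-0.001  0.001 -1.   ] q6 -2.01
tool shift mm [-40.2 -98.4 164.4]
```

View pics/w6.png

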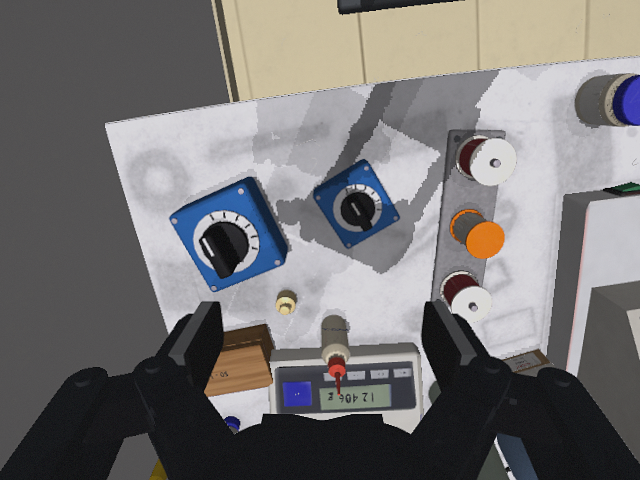

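The spool stands at (551.4, −107.5) mm, about 0.5 mm from mid; in the image it is at (485,240), between the red spools at (492,162) and (467,297). The big knob is at (225,247), with its bar axis at about 15°. Next I'll go above the knob and align.

```bash
python3 -m inch '[{"rx":0,"ry":0,"rz":0,"tx":-13.6,"ty":-33,"tz":10,"gripper":1},{"rx":0,"ry":0,"rz":0,"tx":-13.6,"ty":-33,"tz":10,"gripper":1},{"rx":0,"ry":0,"rz":0,"tx":-13.6,"ty":-33,"tz":10,"gripper":1}]'; python3 -m inch '[{"rx":0,"ry":0,"rz":-0.097,"tx":0,"ty":0,"tz":10,"gripper":1},{"rx":0,"ry":0,"rz":-0.097,"tx":0,"ty":0,"tz":10,"gripper":1},{"rx":0,"ry":0,"rz":-0.097,"tx":0,"ty":0,"tz":10,"gripper":1},{"rx":0,"ry":0,"rz":-0.097,"tx":0,"ty":0,"tz":10,"gripper":1},{"rx":0,"ry":0,"rz":0,"tx":0,"ty":0,"tz":0,"gripper":1}]';  python3 -m inch '[{"rx":0,"ry":0,"rz":0,"tx":0,"ty":0,"tz":0,"gripper":1},{"rx":0,"ry":0,"rz":0,"tx":0,"ty":0,"tz":0,"gripper":1},{"rx":0,"ry":0,"rz":0,"tx":0,"ty":0,"tz":0,"gripper":1}]'
cat > bar.py <<'E'
from h import *
import sys
C=cal("wrist"); p,d=env.camera("wrist"); save(sys.argv[1],p)
o,_=ray("wrist",(0,0),C); V,U=np.mgrid[0:480,0:640]; D=np.stack([ray("wrist",(v,u),C)[1] for v,u in zip(V.ravel(),U.ravel())])
P=o+D*d.reshape(-1,1); ok=d.ravel()>0
s=ok&(P[:,2]>.084)&(P[:,2]<.1)&(np.linalg.norm(P[:,:2]-np.array([.5207,-.3672]),axis=1)<.035); B=P[s]
rect=cv2.minAreaRect((B[:,:2]*1000).astype(np.float32)); print(len(B),rect,np.median(B,0))
w=cv2.PCACompute2((B[:,:2]),None)[1][0]; print("bar axis deg",np.degrees(np.arctan2(w[1],w[0])))
go([rect[0][0]/1000,rect[0][1]/1000,.068],np.radians(105))
E
python3 bar.py w7
```

```text
t: 9.88
tool_pos: [0.5214, -0.368, 0.215]
eef_rot: [0.195, 3.135, 0.0]
wrist_force: [0.6, 0.2, -0.2]
opening: 0.0855
finger_force: 0.0
t: 10.3
tool_pos: [0.5192, -0.3662, 0.172]
eef_rot: [0.412, -3.11, -0.007]
wrist_force: [-0.4, 0.2, -0.6]
opening: 0.0851
finger_force: 0.0
t: 10.55
tool_pos: [0.521, -0.3686, 0.1764]
eef_rot: [-0.407, 3.114, -0.002]
wrist_force: [0.4, 0.1, -0.4]
opening: 0.0853
finger_force: 0.0
1244 ((520.4462890625, -368.09893798828125), (43.09461975097656, 13.740015029907227), 15.334803581237793) [ 0.5183511  -0.36840144  0.09359808]
bar axis deg 15.786088670585404
t 10.6 tcp [ 0.5209 -0.3688  0.1765] yline 104.9 z [ 0.001 -0.001 -1.   ] q6 -2.51
tool shift mm [  0.4   1.  108.5]
rz -0.002
```

View pics/w7.png

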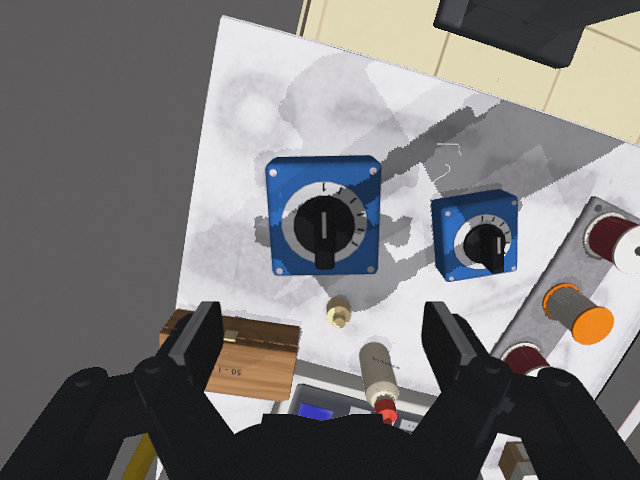

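Bar centred at (324,235), white line towards the robot at home tick (324,187). It is aligned to within 0.5°. I'll descend and grip.

```bash
python3 -m inch '[{"rx":0,"ry":0,"rz":-0.006,"tx":0.4,"ty":1,"tz":30,"gripper":0.7},{"rx":0,"ry":0,"rz":0,"tx":0,"ty":0,"tz":30,"gripper":0.7},{"rx":0,"ry":0,"rz":0,"tx":0,"ty":0,"tz":25,"gripper":0.7},{"rx":0,"ry":0,"rz":0,"tx":0,"ty":0,"tz":15,"gripper":0.7},{"rx":0,"ry":0,"rz":0,"tx":0,"ty":0,"tz":7,"gripper":0.7}]' 60;  python3 -m inch '[{"rx":0,"ry":0,"rz":0,"tx":0,"ty":0,"tz":0,"gripper":0.5},{"rx":0,"ry":0,"rz":0,"tx":0,"ty":0,"tz":0,"gripper":0.4},{"rx":0,"ry":0,"rz":0,"tx":0,"ty":0,"tz":0,"gripper":0.3}]'; python3 -c "
from h import *
go([.5207,-.3678,.068],np.radians(105.4))"
```

```text
t: 11.02
tool_pos: [0.5181, -0.3667, 0.066]
eef_rot: [0.415, -3.111, -0.005]
wrist_force: [-0.5, 0.1, -0.7]
opening: 0.0602
finger_force: 0.0
t: 11.27
tool_pos: [0.5209, -0.369, 0.0704]
eef_rot: [-0.416, 3.111, -0.004]
wrist_force: [0.2, 0.2, 0.0]
opening: 0.026
finger_force: 0.0
t 11.27 tcp [ 0.5209 -0.369   0.0704] yline 105.2 z [ 0.003 -0.002 -1.   ] q6 -2.52
tool shift mm [-0.1  1.2  2.4]
rz -0.003
```

```bash
python3 -m inch '[{"rx":0,"ry":0,"rz":0,"tx":0,"ty":1.2,"tz":2,"gripper":0.25},{"rx":0,"ry":0,"rz":0,"tx":0,"ty":0,"tz":0,"gripper":0.15},{"rx":0,"ry":0,"rz":0,"tx":0,"ty":0,"tz":0,"gripper":0},{"rx":0,"ry":0,"rz":0,"tx":0,"ty":0,"tz":0,"gripper":0},{"rx":0,"ry":0,"rz":0,"tx":0,"ty":0,"tz":0,"gripper":0}]' 60; python3 -c "
from h import *
go([.5207,-.3678,.068],np.radians(105.4));s=env.read_state();print(s['moment'],s['opening'],s['finger_force'])"
```

```text
t: 11.68
tool_pos: [0.5203, -0.3676, 0.0681]
eef_rot: [-0.417, 3.112, -0.003]
wrist_force: [-0.6, -0.1, 5.8]
opening: 0.0127
finger_force: 60.0
t 11.68 tcp [ 0.5203 -0.3676  0.0681] yline 105.3 z [ 0.002 -0.002 -1.   ] q6 -2.52
tool shift mm [-0.4 -0.3  0.1]
rz -0.002
[0.02012089 0.00170107 0.04376583] 0.012659440667959177 59.98847723007202
```

```bash
python3 -m inch '[{"rx":0,"ry":0,"rz":0.06,"tx":0,"ty":0,"tz":0,"gripper":0},{"rx":0,"ry":0,"rz":0.06,"tx":0,"ty":0,"tz":0,"gripper":0},{"rx":0,"ry":0,"rz":0.06,"tx":0,"ty":0,"tz":0,"gripper":0},{"rx":0,"ry":0,"rz":0.06,"tx":0,"ty":0,"tz":0,"gripper":0},{"rx":0,"ry":0,"rz":0.06,"tx":0,"ty":0,"tz":0,"gripper":0}]'; python3 -c "
from h import *
go([.5207,-.3678,.068],np.radians(30.4));s=env.read_state();print(s['moment'],s['opening'],s['finger_force'])"
```

```text
t: 12.1
tool_pos: [0.5202, -0.3672, 0.0681]
eef_rot: [0.058, 3.139, -0.002]
wrist_force: [-0.4, 1.4, 6.7]
opening: 0.0129
finger_force: 60.3
t 12.1 tcp [ 0.5202 -0.3672  0.0681] yline 87.9 z [ 0.002 -0.001 -1.   ] q6 -2.22
tool shift mm [-0.5 -0.6  0.1]
rz 1.003
[0.1113664  0.0794431  0.02806913] 0.012871916220037829 60.25917291641235
```

```bash
python3 -m inch '[{"rx":0,"ry":0,"rz":0.08,"tx":0,"ty":0,"tz":0,"gripper":0},{"rx":0,"ry":0,"rz":0.08,"tx":0,"ty":0,"tz":0,"gripper":0},{"rx":0,"ry":0,"rz":0.08,"tx":0,"ty":0,"tz":0,"gripper":0},{"rx":0,"ry":0,"rz":0.08,"tx":0,"ty":0,"tz":0,"gripper":0},{"rx":0,"ry":0,"rz":0.08,"tx":0,"ty":0,"tz":0,"gripper":0}]'; python3 -m inch '[{"rx":0,"ry":0,"rz":0.08,"tx":0,"ty":0,"tz":0,"gripper":0},{"rx":0,"ry":0,"rz":0.08,"tx":0,"ty":0,"tz":0,"gripper":0},{"rx":0,"ry":0,"rz":0.08,"tx":0,"ty":0,"tz":0,"gripper":0},{"rx":0,"ry":0,"rz":0.08,"tx":0,"ty":0,"tz":0,"gripper":0},{"rx":0,"ry":0,"rz":0,"tx":0,"ty":0,"tz":0,"gripper":0}]'; python3 -c "
from h import *
go([.5207,-.3678,.068],np.radians(30.4));s=env.read_state();print(s['moment'],s['opening'],s['finger_force'])"
```

```text
t: 12.52
tool_pos: [0.5203, -0.3668, 0.0681]
eef_rot: [0.682, 3.065, 0.0]
wrist_force: [0.4, 2.6, 6.8]
opening: 0.0128
finger_force: 60.3
t: 12.93
tool_pos: [0.5206, -0.3664, 0.0681]
eef_rot: [1.159, 2.918, 0.002]
wrist_force: [0.6, 2.3, 7.0]
opening: 0.0129
finger_force: 60.3
t 12.93 tcp [ 0.5206 -0.3664  0.0681] yline 46.7 z [ 0.002  0.    -1.   ] q6 -1.5
tool shift mm [-1.1 -0.9  0.1]
rz 0.284
[ 0.45100655 -0.10216638  0.14807893] 0.012939692196645059 60.34570097923279
```

```bash
python3 -m inch '[{"rx":0,"ry":0,"rz":0.08,"tx":0,"ty":0,"tz":0,"gripper":0},{"rx":0,"ry":0,"rz":0.08,"tx":0,"ty":0,"tz":0,"gripper":0},{"rx":0,"ry":0,"rz":0.08,"tx":0,"ty":0,"tz":0,"gripper":0},{"rx":0,"ry":0,"rz":0.04,"tx":0,"ty":0,"tz":0,"gripper":0},{"rx":0,"ry":0,"rz":0,"tx":0,"ty":0,"tz":0,"gripper":0}]'; python3 -m inch '[{"rx":0,"ry":0,"rz":0,"tx":0,"ty":0,"tz":0,"gripper":0},{"rx":0,"ry":0,"rz":0,"tx":0,"ty":0,"tz":0,"gripper":0},{"rx":0,"ry":0,"rz":0,"tx":0,"ty":0,"tz":0,"gripper":0},{"rx":0,"ry":0,"rz":0,"tx":0,"ty":0,"tz":0,"gripper":0},{"rx":0,"ry":0,"rz":0,"tx":0,"ty":0,"tz":0,"gripper":0}]'; python3 bar.py w8
```

```text
t: 13.35
tool_pos: [0.5208, -0.3662, 0.0681]
eef_rot: [1.554, 2.728, 0.003]
wrist_force: [1.3, 3.0, 6.2]
opening: 0.013
finger_force: 60.3
t: 13.77
tool_pos: [0.5208, -0.3662, 0.0681]
eef_rot: [1.552, 2.729, 0.003]
wrist_force: [-0.0, 3.5, 6.6]
opening: 0.0133
finger_force: 60.3
4838 ((520.5720825195312, -366.9154357910156), (38.42094039916992, 38.81800842285156), 77.54307556152344) [ 0.51868016 -0.36176853  0.09367448]
bar axis deg 120.76089875074429
t 13.82 tcp [ 0.5208 -0.3662  0.0681] yline 30.8 z [ 0.003  0.    -1.   ] q6 -1.22
tool shift mm [-0.5 -0.6  0.1]
rz -1.296
```

View pics/w8.png

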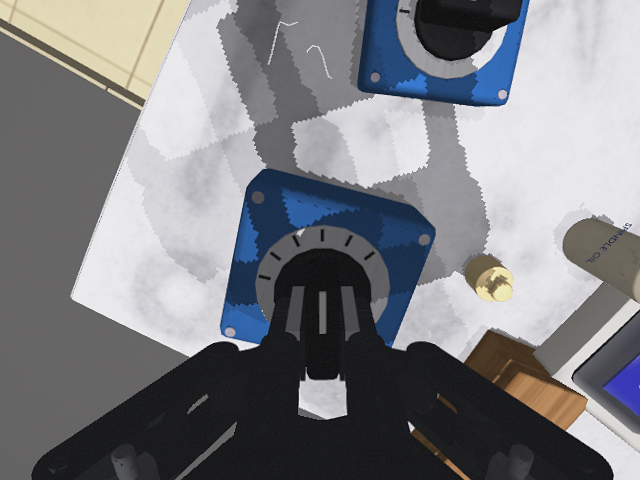

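The white line (323,312) points at the fourth tick (323,236), which is home + 3 clicks. The tool has turned 74.5° of the 75° and the grip is a steady 60 N, so I'm handing in.

```bash
python3 -c "
from bench import env
print(env.finish_job())"
```

```text
the job is handed in; nothing more can be done
None
```

I handed the job in at about 14 s, with no verdict returned: the white spool stands about 0.5 mm from midway between the red spools and let go, the knob is held at the third click (about 1.30 rad) with a 60 N grip, and the arm was kept clear of the jar, bottle and weight, whose final positions I did not re-measure.

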